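# Set up an impact test: lean the shield, hover the striker

### The arm

A 6-joint arm with a two-finger parallel gripper is mounted at the origin on the work surface. World frame = base frame: x ahead of the robot, y to its left, z up, the work surface at z = 0. Lengths are in mm, angles in rad, forces in N, time in s.
With the tool pointing down it reaches from about 275 to 750 mm from the base axis. Payload 10.2 kg.
Tool frame: the origin (TCP) lies at the centre of the arm's flange, where the gripper is bolted on; the fingertips stand 173 mm ahead of it and the grasp point (between the pads) lies 155 mm ahead of it; z points along the fingers, y is the line along which they close (so a half turn about z gives the same grasp; the last joint's range is limited). The gripper opens to 85 mm and grips with 20 to 120 N. Pads are 22 mm wide; open, the fingers measure 114 mm over their backs; the gripper's body (76 mm by 85 mm) begins 54 mm behind the grasp point. The pads swing forward as they close: fully open they stand 13 mm farther back than shut.
Start: joints at [0.927, 0.313, 1.498, -0, 1.331, -0.223], TCP at [214.471, 479.202, 404.694] pointing down, gripper open.
Joint ranges: [-2.94, 2.94], [-0.97, 2.17], [0.19, 2.56], [-1.23, 4.37], [0.02, 3.11], [-2.88, 2.88]. Speed limits (rad/s): [2.39, 2.39, 3.01, 3.14, 3.14, 3.14].

### API

Orientations are given as a unit quaternion [w, x, y, z].
In Python, from rig import ctrl, camrig gives the robot as it stands (ctrl), with the cameras (camrig).
- The arm moves only by the shell command python3 steer.py 'ROWS' [OPENING] [FORCE]. ROWS is a JSON object with one list for each field, all of the same length, 1 to 8, a row being the entries at one place: x, y, z (the shift in mm), rx, ry, rz (a rotation vector in rad); each row is the pose to reach, as a shift and turn from the pose commanded when the command began, along the tool's axes at that moment; what a row does not reach only later rows make up. A row lasts 1/10 s, in which the tool goes at most 50 mm and 0.15 rad, less where a joint would pass 70% of its speed; a pose out of reach is approached as far as the arm can. OPENING is the opening from 0.0 (shut) to 1.0 (fully open), set as the command begins (- or left out keeps the last). The fingers move at their own pace and stop on an object; FORCE is the grip in N (left out, the last holds). Time passes only in rows, so rows that do not move let the fingers close. It prints the time, the measured TCP pose, the force, the opening and the grip force at its end. Input that does not fit is refused with a message, and nothing moves.
- ctrl.sense(): the state, without advancing time (a new reading comes with each control period).
- camrig.capture(name): name is "scene" or "side" or "wrist"; returns the picture (420x560x3 uint8, red, green, blue); there is no depth.
- camrig.calibration(name): a dict with "fx", "fy", "cx", "cy" (pixels), "position" and "attitude" of the camera in the world. Camera axes: x right, y down, z forward; pixel columns grow to the right and rows downward; lengths in mm; the calibration is good to about 2 mm. A picture is of the moment at which its call begins: read the wrist's pose just before it. calibration takes no time and is no camera call; for the wrist camera it gives the pose at the moment of the call.
- ctrl.finish_job(): hands the job in; it is judged then, once.
The state is a dict: "time_s": time; "joints": joint angles; "dq": joint speeds; "tau": joint torques, N m; "eef_pos": TCP position; "ee_rot": TCP orientation; "force": force on the tool from outside, world axes, zero at the start; "wrist_torque": the same for the moment, N m; "grip_width": opening from 0.0 (shut) to 1.0 (fully open); "grip_force": force on a finger pad.
Only numpy, scipy, OpenCV 4.12 (cv2) and the standard library are available. Lean on these libraries where they do the work, as an engineer would, in place of code of your own. Each camera call takes 0.05 s, during which the arm holds its last target. There are 200 camera calls.

### The job

First close the open front of the impact guard: take the plywood shield out of its rack and lean it, centred, against the outside of the steel crossbar, foot on the bench, tilted about 20 degrees, and let go of it. Then pick up the square-shanked striker with the oblong foot, carry it over the guard without touching guard, block or bar, and stop with it upright and hovering about one centimetre above the middle of the test bar, its oblong foot square across the bar. The program finishes while still holding it there, not touching; the shield still leans, and the round striker, the mallet and the white pot are left alone.

Things in the scene. Friction and masses are not known exactly. Their poses are not given: they have to be found in the camera images.
- station: Fixed station, mm. Origin on the bench under the test bar's middle; x from the open front (robot side) to the back. Log block radius 78, 50 high; dark steel anvil 100 x 70 on it, top at 70. Wooden guard boards 110 high, 14 thick: sides with outer faces at y +-124 from x -100 to 105, back outer face at x 105. Front open but for a steel crossbar at height 100.
- bar_top (a point): Middle of the steel test bar's top face, 80 mm above the bench; axes as the station's. The bar lies along x on the anvil, 64 mm long, 12 wide, 10 high; two clamps 40 mm wide hold its ends (|x| 32 to 42 mm), reaching 86 mm above the bench with bolt heads. The striker's foot is to lie along y.
- crossbar (a point): Middle of the axis of the steel crossbar, 8 mm radius, 248 mm long along the station's y, 100 mm above the bench, 92 mm in front of the bar's middle. Axes as the station's.
- shield: Plain plywood board 10 mm thick (its x), 180 mm wide (its y), 170 mm tall (its z), about 0.22 kg; both faces alike. Origin at the centre of its lower edge face. It starts upright in the rack, its lower edge 8 mm above the bench; it is lifted straight up by its top edge.
- shield_top (a point): Centre of the shield's upper edge face, 170 mm above its origin along its z. Leaning at 20 degrees it is about 160 mm above the bench, and the board then stays put by friction unless knocked.
- rack: Fixed dark wooden rack 70 x 150 mm whose slot, 14 mm wide, holds the shield upright; its cheeks are 45 mm high. Origin at the centre of its underside; the shield's faces look along its x.
- striker: Steel striker, 105 mm tall, 0.7 to 0.9 kg, standing on the bench. Origin at the centre of its underside, z up. Foot: an oblong 20 mm (x) by 50 mm (y), 25 mm high; above it a body 36 (x) x 50 (y) to height 55; above that a square shank 22 x 22 mm from height 55 to 105, to grip by any pair of sides.
- round_striker: The other steel striker, round all over: 44 mm diameter to height 55, 22 mm diameter shank to height 105. Leave it alone. Origin at the centre of its underside. The two strikers' places can be swapped.
- mallet: Wooden mallet lying on the bench: head 52 mm diameter, 90 mm long along its x; handle 20 mm diameter reaching 190 mm along its y. Origin on the bench under the head's middle. Leave it alone.
- pot: Small white plastic pot, 44 mm diameter, 45 mm high. Origin at the centre of its underside. Leave it alone.

How it is judged:
By the outcome, as a careful person would: the job done as asked, in the order asked, and still so for the second after the job is handed in, while the arm keeps its last pose, push and grip.
It also fails if it takes over 64 s, if anything falls off the work surface, if the arm or the gripper's body presses on something with over 40 N, if the wrist force passes 120 N, or if a joint passes its speed limit or range.

## Working session

There is one attempt and no reset: what is moved stays moved. The work goes in short steps, Python scripts to look and compute and a shell command to move; the robot and the scene stay as the last step left them, time stands still between calls to the robot, and variables do not carry over. Pictures are saved under pics/ and viewed, at most 10 in all, crops included, and the job is handed in when it is done.

```bash
ls; mkdir -p pics
python3 - <<'E'
from rig import ctrl, camrig
import cv2,json
s=ctrl.sense();print(s['time_s'],s['eef_pos'],s['ee_rot'],s['force'])
for n in("scene","side"):
    cv2.imwrite(f"pics/{n}0.png",camrig.capture(n)[:,:,::-1]);print(n,camrig.calibration(n))
print(camrig.calibration("wrist"))
E
```

```text
pics
rig.py
steer.py
0.0 [214.42813698 479.1665727  404.14773046] [-2.56796908e-04  2.08827985e-01  9.77952186e-01 -5.72565171e-04] [ 0.53668885 -0.72743308  0.57363967]
scene {'fx': 521.0961470212168, 'fy': 521.0961470212168, 'cx': 279.4433441312952, 'cy': 205.91706804632844, 'position': array([1597.92997208, -255.02241178,  958.61259789]), 'attitude': array([-0.33943345,  0.70443112,  0.55880255, -0.27622715])}
side {'fx': 521.668005672637, 'fy': 521.668005672637, 'cx': 278.92671603301017, 'cy': 199.92326957043915, 'position': array([ -69.14765096, -701.37327118, 1031.31886623]), 'attitude': array([-0.36835519,  0.85025255, -0.34839929,  0.14143192])}
{'fx': 356.3201663376928, 'fy': 356.3201663376928, 'cx': 277.48834527248886, 'cy': 213.70515571465205, 'position': array([152.6830931 , 506.10775337, 373.21519241]), 'attitude': array([0.11144243, 0.83160629, 0.53939268, 0.07118354])}
```

View pics/scene0.png

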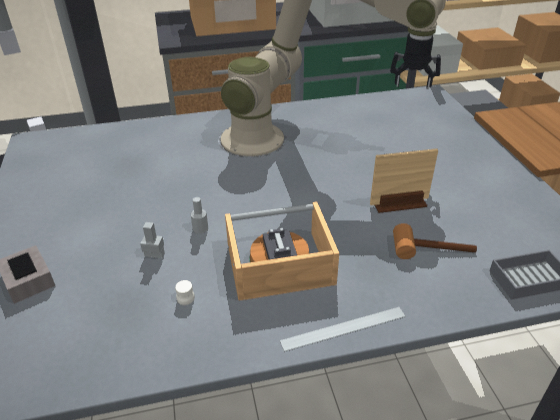

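View pics/side0.png

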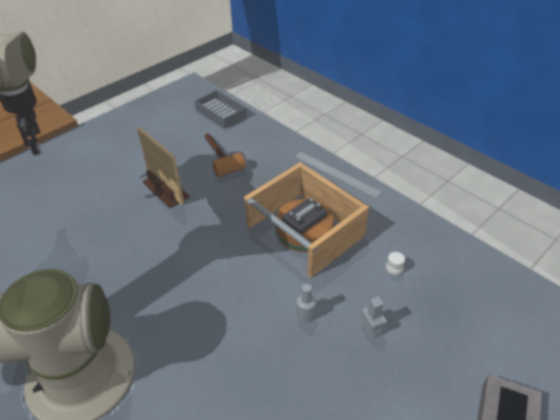

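Scene: the guard is at ~(280,250), shield in rack at (403,185), round striker (199,215), square striker (152,243), and pot (185,292). Side: guard (305,220), shield (163,170), round striker (307,303), square striker (375,316).

```bash
cat > h.py <<'E'
import numpy as np,cv2
from scipy.spatial.transform import Rotation as R
from rig import ctrl, camrig
def rot(q): return R.from_quat([q[1],q[2],q[3],q[0]])
def ray(c,p):
    d=rot(c['attitude']).apply([(p[0]-c['cx'])/c['fx'],(p[1]-c['cy'])/c['fy'],1]);return np.array(c['position']),d
def onz(c,p,z):
    o,d=ray(c,p);return (o+d*(z-o[2])/d[2]).round(1)
def tri(c1,p1,c2,p2):
    A=[];b=[]
    for c,p in((c1,p1),(c2,p2)):
        o,d=ray(c,p);d/=np.linalg.norm(d);P=np.eye(3)-np.outer(d,d);A.append(P);b.append(P@o)
    return np.linalg.lstsq(np.vstack(A),np.hstack(b),rcond=None)[0].round(1)
def proj(c,X):
    v=rot(c['attitude']).inv().apply(np.array(X)-c['position']);return np.array([c['fx']*v[0]/v[2]+c['cx'],c['fy']*v[1]/v[2]+c['cy']]).round(1)
E
python3 - <<'E'
import cv2
a=cv2.imread('pics/scene0.png');b=cv2.imread('pics/side0.png')
cv2.imwrite('pics/a.png',cv2.resize(a[140:300,130:450],None,fx=2.5,fy=2.5,interpolation=cv2.INTER_CUBIC))
cv2.imwrite('pics/b.png',cv2.resize(b[120:340,130:410],None,fx=2.7,fy=2.7,interpolation=cv2.INTER_CUBIC))
E
```

```text
(no output)
```

View pics/a.png

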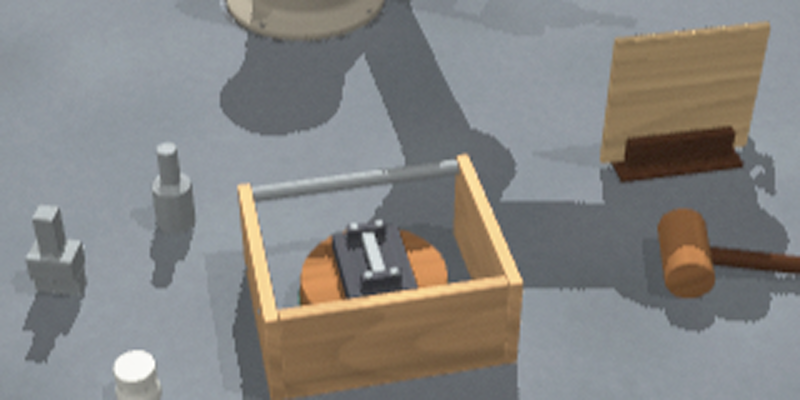

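View pics/b.png

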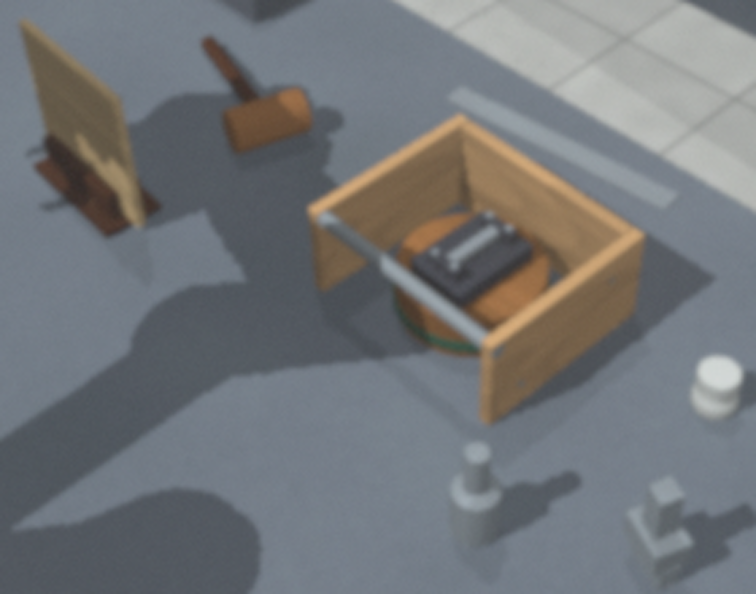

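```bash
cat > m.py <<'E'
from h import *
S=camrig.calibration('scene');D=camrig.calibration('side')
s=lambda u,v:((u+.5)/2.5-.5+130,(v+.5)/2.5-.5+140)
d=lambda u,v:((u+.5)/2.7-.5+130,(v+.5)/2.7-.5+120)
M=np.array([[-100,124],[105,124],[105,-124],[-100,-124]],float)
ps=[(470,157),(522,280),(271,320),(239,187)];pd=[(309,212),(461,116),(644,236),(487,347)]
W=[onz(S,s(*p),110)[:2] for p in ps]+[onz(D,d(*p),110)[:2] for p in pd]
W=np.array(W);print(W)
for sel in (slice(0,4),slice(4,8),slice(0,8)):
    w=W[sel];m=np.vstack([M]*(len(w)//4))
    mc=m-m.mean(0);wc=w-w.mean(0)
    th=np.arctan2((mc[:,0]*wc[:,1]-mc[:,1]*wc[:,0]).sum(),(mc*wc).sum())
    Q=np.array([[np.cos(th),-np.sin(th)],[np.sin(th),np.cos(th)]])
    t=w.mean(0)-Q@m.mean(0);print('th',th,'t',t,'res',(w-m@Q.T-t).round(1).tolist())
print('bar tops',onz(S,s(372,226+6),80),onz(S,s(376,272),80),onz(D,d(497,230),80),onz(D,d(452,263),80))
print('shield top z178',[onz(S,s(*p),178) for p in((613,38),(769,24))],[onz(D,d(*p),178) for p in((22,22),(124,98))])
print('tri',tri(S,s(769,24),D,d(22,22)),tri(S,s(613,38),D,d(124,98)))
print('sq top',[onz(S,s(*p),105) for p in((38,206),(60,209),(56,222),(34,218))],[onz(D,d(*p),105) for p in((650,486),(673,478),(684,492),(660,505))])
print('sq body top',[onz(S,s(*p),55) for p in((84,246),(78,266),(28,260))],[onz(D,d(*p),55) for p in((628,512),(691,541),(662,556))])
print('round',onz(S,s(168,150),105),onz(D,d(477,453),105))
E
python3 m.py
```

```text
[[ 550.4   80.3]
 [ 745.2   75. ]
 [ 742.6 -165.4]
 [ 543.  -166.2]
 [ 537.2   73. ]
 [ 742.5   70.2]
 [ 736.4 -173.4]
 [ 533.3 -164.1]]
th -0.016875610103578752 t [642.80035597 -44.03281298] res [[5.5, -1.3], [-4.7, -3.2], [-3.1, 4.4], [2.3, 0.1]]
th -0.024438848559340746 t [634.85074653 -48.51390896] res [[-0.7, -4.9], [-0.3, -2.7], [-0.4, 1.6], [1.4, 5.9]]
th -0.020669980088071225 t [638.82553404 -46.27332873] res [[9.0, 0.5], [-1.2, -0.5], [1.4, 7.0], [6.7, 2.0], [-4.2, -6.8], [-3.9, -5.3], [-4.8, -1.0], [-3.0, 4.1]]
bar tops [610.7 -40.6  80. ] [670.4 -50.1  80. ] [668.9 -50.3  80. ] [606.  -50.8  80. ]
shield top z178 [array([464.7, 267. , 178. ]), array([478.9, 446.9, 178. ])] [array([472.4, 443.2, 178. ]), array([472.4, 264.5, 178. ])]
tri [474.8 449.  174.6] [470.9 263.2 181.1]
sq top [array([ 519.1, -370.8,  105. ]), array([ 529.3, -349. ,  105. ]), array([ 549.1, -353.7,  105. ]), array([ 537.5, -375.3,  105. ])] [array([ 521.8, -352.4,  105. ]), array([ 540.8, -360.4,  105. ]), array([ 536.3, -374.8,  105. ]), array([ 513.2, -369.2,  105. ])]
sq body top [array([ 533.9, -332.3,   55. ]), array([ 563.8, -339.9,   55. ]), array([ 542.4, -389.9,   55. ])] [array([ 520.6, -337.1,   55. ]), array([ 534.9, -390.5,   55. ]), array([ 507.3, -382.8,   55. ])]
round [ 455.6 -231.3  105. ] [ 448.1 -233.5  105. ]
```

```bash
cat > go.py <<'E'
# delta in tool axes to a target: go.py x y z yaw tilt   (yaw = angle of tool y in world; tilt = about world axis perpendicular... board lean, rad)
from h import *
import sys
x,y,z,yaw,tilt=map(float,sys.argv[1:6])
s=ctrl.sense();r=rot(s['ee_rot']);p=np.array(s['eef_pos'])
c,sn=np.cos(yaw),np.sin(yaw)
Y=np.array([c,sn,0]);Z=np.array([0,0,-1.]);X=np.cross(Y,Z)
T=R.from_matrix(np.column_stack([X,Y,Z]))
T=R.from_rotvec(X*tilt)*T   # X = world +y for yaw 0: positive tilt leans top towards +x
print('t',s['time_s'],'pos',p.round(1),'delta',r.inv().apply(np.array([x,y,z])-p).round(1),'rv',(r.inv()*T).as_rotvec().round(3),'j',np.round(s['joints'],2),'g',round(s['grip_width'],3),round(s['grip_force'],1),'f',np.round(s['force'],1))
E
python3 go.py 590 -110 460 0 0; python3 -c "
from h import *
c=camrig.calibration('wrist');print(rot(c['attitude']).as_matrix().round(3)); s=ctrl.sense();print(rot(s['ee_rot']).as_matrix().round(3))"
```

```text
t 0.1 pos [214.5 479.2 404.2] delta [-583.4 -384.4  -55.5] rv [-1.00e-03  0.00e+00  1.15e+00] j [ 0.93  0.31  1.5   0.    1.33 -0.22] g 1.001 0.0 f [ 0.4 -0.6  1. ]
[[ 0.408  0.881  0.239]
 [ 0.913 -0.393 -0.109]
 [-0.002  0.262 -0.965]]
[[-0.913  0.409 -0.001]
 [ 0.409  0.913 -0.001]
 [ 0.    -0.001 -1.   ]]
```

```bash
python3 steer.py '{"x": [-292, -292, -292, -292, -292, -292, -292, -292], "y": [-192, -192, -192, -192, -192, -192, -192, -192], "z": [-28, -28, -28, -28, -28, -28, -28, -28], "rx": [0, 0, 0, 0, 0, 0, 0, 0], "ry": [0, 0, 0, 0, 0, 0, 0, 0], "rz": [0.575, 0.575, 0.575, 0.575, 0.575, 0.575, 0.575, 0.575]}'; python3 go.py 590 -110 460 0 0
```

```text
time_s: 0.9
eef_pos: [404.9, 180.7, 432.8]
ee_rot: [0.001, 0.48, 0.877, -0.0]
force: [0.2, 0.1, 0.8]
grip_width: 0.998
grip_force: 0.0
t 0.9 pos [404.9 180.7 432.8] delta [-344.7   -0.5  -26.8] rv [0.    0.001 0.568] j [ 0.15  0.11  1.68 -0.    1.36 -0.41] g 0.998 0.0 f [0.2 0.1 0.8]
```

```bash
python3 steer.py '{"x": [-345, -345, -345, -345, -345, -345, -345, -345], "y": [0, 0, 0, 0, 0, 0, 0, 0], "z": [-27, -27, -27, -27, -27, -27, -27, -27], "rx": [0, 0, 0, 0, 0, 0, 0, 0], "ry": [0, 0, 0, 0, 0, 0, 0, 0], "rz": [0.57, 0.57, 0.57, 0.57, 0.57, 0.57, 0.57, 0.57]}'; python3 steer.py '{"x": [0, 0], "y": [0, 0], "z": [0, 0], "rx": [0, 0], "ry": [0, 0], "rz": [0, 0]}' >/dev/null;python3 go.py 520 -330 460 0 0
python3 - <<'E'
from h import *
import pickle
c=camrig.calibration('wrist');im=camrig.capture('wrist');cv2.imwrite('pics/w1.png',im[:,:,::-1]);pickle.dump(c,open('w1.pkl','wb'))
E
```

```text
time_s: 1.7
eef_pos: [591.9, -108.5, 457.9]
ee_rot: [-0.001, 0.707, 0.707, -0.001]
force: [-0.0, -0.4, -0.6]
grip_width: 0.997
grip_force: 0.0
t 1.9 pos [ 589.9 -103.5  459.7] delta [-226.   -71.4   -0.4] rv [-0.    -0.     0.006] j [-0.37  0.45  1.16  0.    1.53 -0.38] g 1.004 0.0 f [ 0.6  0.3 -0.3]
```

View pics/w1.png

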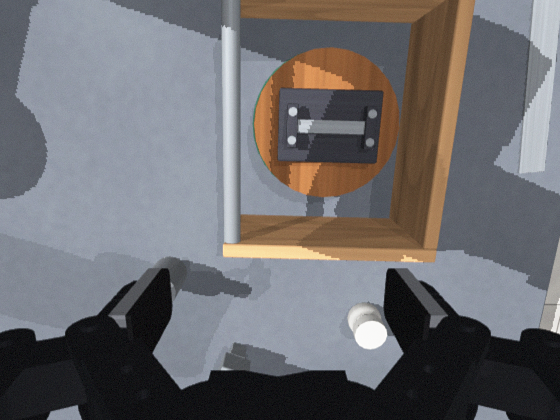

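Wrist view: test bar from (299,127) to (365,128), bolts at (292,112),(292,140),(374,114),(371,142), crossbar centreline at x≈232, guard's near side front corner at (223,245).

Run:
```python
from h import *
import pickle
c=pickle.load(open('w1.pkl','rb'));im=cv2.imread('pics/w1.png');g=cv2.cvtColor(im,cv2.COLOR_BGR2GRAY).astype(int)
hsv=cv2.cvtColor(im,cv2.COLOR_BGR2HSV)
# bar & bolts: bright inside anvil
m=((g>110)&(hsv[:,:,1]<90)).astype(np.uint8);m2=np.zeros_like(m);m2[92:158,283:380]=m[92:158,283:380]
n,l,st,ce=cv2.connectedComponentsWithStats(m2)
for i in range(1,n):
    if st[i,4]>15:
        r=cv2.minAreaRect(np.argwhere(l==i)[:,::-1].astype(np.float32));z=80 if st[i,4]>200 else 89
        print(st[i],ce[i].round(1),'pos',onz(c,ce[i],z))
# bar centreline ends
ys,xs=np.where(m2[118:138,303:362]);f=np.polyfit(xs+303,ys+118,1);a,b=[onz(c,(x,np.polyval(f,x)),80) for x in(300,364)];print('barline',a,b,np.arctan2(*(b-a)[[1,0]]))
# crossbar edges: row scans
P=[]
for v in list(range(30,235,5)):
    row=g[v,205:262].astype(float);s=hsv[v,205:262,1]
    k=cv2.GaussianBlur(row[None],(5,1),0)[0];d=np.diff(k)
    i=np.argmax(d[:28]);j=26+np.argmin(d[26:]) 
    P.append((v,205+i+.5,205+j+.5))
P=np.array(P);print(P[::6])
# anvil dark
da=((g<75)).astype(np.uint8);k=np.zeros_like(da);k[80:172,265:392]=da[80:172,265:392];cn=max(cv2.findContours(cv2.morphologyEx(k,cv2.MORPH_OPEN,np.ones((5,5),np.uint8)),0,1)[0],key=cv2.contourArea);r=cv2.minAreaRect(cn);print('anvil',r,[onz(c,p,70) for p in cv2.boxPoints(r)],onz(c,r[0],70))
# log orange
o=((hsv[:,:,1]>110)&(hsv[:,:,0]<20)).astype(np.uint8)
for uv in((223,247),(436,250)): print('corner',onz(c,uv,110))
for v,z in((30,100),(130,100),(230,100)): print('xbar',onz(c,(232,v),z))
print('pot',onz(c,(370,333),45))
```

```text
[288 107   9  10  75] [292.2 111.2] pos [601.5 -32.4  89. ]
[369 110   8   8  53] [372.4 113.5] pos [675.  -33.9  89. ]
[298 119  67  15 845] [330.1 126.4] pos [638.1 -45.9  80. ]
[287 135   9  10  71] [291.2 139.7] pos [601. -58.  89.]
[366 138   8   8  52] [369.4 141.8] pos [674.2 -59.4  89. ]
barline [609.4 -45.2  80. ] [670.4 -46.7  80. ] -0.024585209369860053
[[ 30.  221.5 232.5]
 [ 60.  221.5 235.5]
 [ 90.  222.5 235.5]
 [120.  222.5 234.5]
 [150.  222.5 235.5]
 [180.  223.5 235.5]
 [210.  223.5 236.5]]
anvil ((344.7782287597656, 125.54864501953125), (71.85978698730469, 75.47772216796875), 3.5763344764709473) [array([617.4, -80. ,  70. ]), array([619.9,  -8.6,  70. ]), array([688.4, -12.2,  70. ]), array([689.7, -83.9,  70. ])] [653.8 -45.2  70. ]
corner [ 537.  -157.3  110. ]
corner [ 739.9 -158.8  110. ]
xbar [549.4  32.6 100. ]
xbar [547.2 -49.1 100. ]
xbar [ 544.7 -143.5  100. ]
pot [ 703.3 -292.7   45. ]
```

```bash
python3 steer.py '{"x": [-231, -231, -231, -231, -231, -231, -231, -231], "y": [-60, -60, -60, -60, -60, -60, -60, -60], "z": [0, 0, 0, 0, 0, 0, 0, 0], "rx": [0, 0, 0, 0, 0, 0, 0, 0], "ry": [0, 0, 0, 0, 0, 0, 0, 0], "rz": [0, 0, 0, 0, 0, 0, 0, 0]}';  python3 - <<'E'
from h import *
import pickle
c=camrig.calibration('wrist');im=camrig.capture('wrist');cv2.imwrite('pics/w2.png',im[:,:,::-1]);pickle.dump(c,open('w2.pkl','wb'))
E
python3 go.py 471 355 420 0 0
```

```text
time_s: 2.75
eef_pos: [531.8, -334.5, 460.2]
ee_rot: [0.0, 0.705, 0.71, 0.0]
force: [0.1, 1.1, -0.6]
grip_width: 1.001
grip_force: 0.0
t 2.8 pos [ 531.8 -334.4  460.2] delta [689.9 -56.   40. ] rv [0.    0.    0.007] j [-0.75  0.52  1.05  0.    1.57 -0.75] g 0.996 0.0 f [0.2 0.8 0.5]
```

View pics/w2.png

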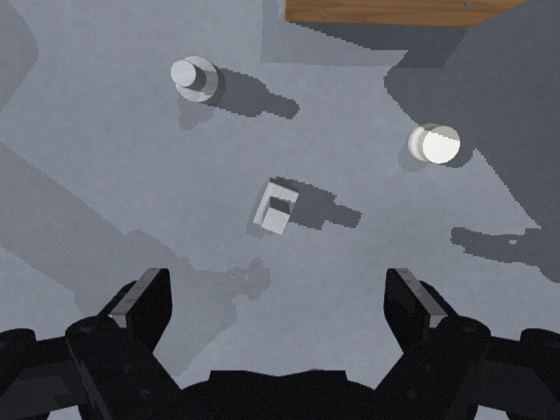

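Run:
```python
import cv2
im=cv2.imread('pics/w2.png')
cv2.imwrite('pics/w2z.png',cv2.resize(im[165:245,240:310],None,fx=7,fy=7,interpolation=cv2.INTER_CUBIC))
```

```text
(no output)
```

View pics/w2z.png

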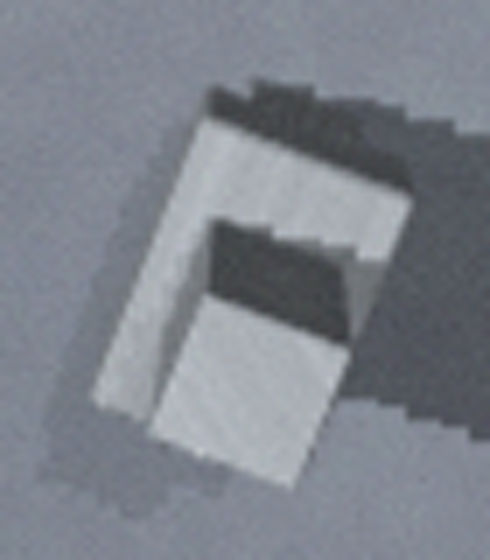

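The zoom shows shank-top corners at (208,297),(348,347),(292,488),(150,435), and body-top corners (202,118),(412,195),(95,400), with the long side running along image-down-left.

Run:
```python
from h import *
import pickle
c=pickle.load(open('w2.pkl','rb'))
z=lambda u,v:((u+.5)/7-.5+240,(v+.5)/7-.5+165)
T=np.array([onz(c,z(*p),105) for p in((208,297),(348,347),(292,488),(150,435))]);print('top',T.tolist(),T.mean(0))
B=np.array([onz(c,z(*p),55) for p in((202,118),(412,195),(95,400))]);print('body',B.tolist(),'ctr',(B[1]+B[2])/2)
for a,b in((B[0],B[1]),(B[0],B[2]),(T[0],T[1]),(T[3],T[2]),(T[0],T[3]),(T[1],T[2])): d=b-a;print(np.hypot(*d[:2]),np.arctan2(d[1],d[0]))
```

```text
top [[523.1, -350.2, 105.0], [542.0, -357.1, 105.0], [534.6, -377.1, 105.0], [515.2, -369.7, 105.0]] [ 528.725 -363.525  105.   ]
body [[521.0, -334.9, 55.0], [553.2, -346.6, 55.0], [504.3, -379.7, 55.0]] ctr [ 528.75 -363.15   55.  ]
34.25974313972602 -0.34852162703047374
47.81140031415102 -1.927608615236181
20.12013916452865 -0.3500448882451479
20.763429389192904 -0.36440758914520455
21.03948668575352 -1.9557157379247738
21.32510257888575 -1.9251762459183335
```

```bash
python3 steer.py '{"x": [345, 345, 345, 345, 345, 345, 345], "y": [-28, -28, -28, -28, -28, -28, -28], "z": [0, 0, 0, 0, 0, 0, 0], "rx": [0, 0, 0, 0, 0, 0, 0], "ry": [0, 0, 0, 0, 0, 0, 0], "rz": [0, 0, 0, 0, 0, 0, 0]}' >/dev/null; python3 steer.py '{"x": [345, 345, 345, 345, 345, 345, 345], "y": [-28, -28, -28, -28, -28, -28, -28], "z": [0, 0, 0, 0, 0, 0, 0], "rx": [0, 0, 0, 0, 0, 0, 0], "ry": [0, 0, 0, 0, 0, 0, 0], "rz": [0, 0, 0, 0, 0, 0, 0]}';  python3 - <<'E'
from h import *
import pickle
c=camrig.calibration('wrist');im=camrig.capture('wrist');cv2.imwrite('pics/w3.png',im[:,:,::-1]);pickle.dump(c,open('w3.pkl','wb'))
E
python3 go.py 471 355 420 0 0
```

```text
time_s: 4.2
eef_pos: [470.0, 356.7, 460.2]
ee_rot: [0.0, 0.704, 0.71, 0.0]
force: [0.8, -0.4, 0.6]
grip_width: 1.0
grip_force: 0.0
t 4.25 pos [468.6 361.6 459.5] delta [-6.7  2.3 39.5] rv [-0.001 -0.003  0.012] j [0.46 0.44 1.18 0.   1.52 0.45] g 0.998 0.0 f [-0.8  5.4 -0.6]
```

View pics/w3.png

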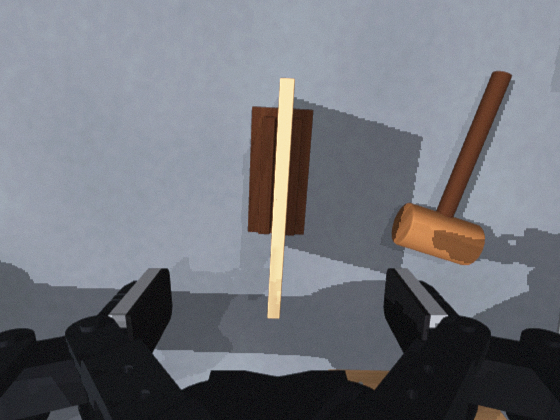

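The shield's top edge runs from (287,79) to (273,319), upright in the rack; mallet to the right.

Run:
```python
from h import *
import pickle
c=pickle.load(open('w3.pkl','rb'));im=cv2.imread('pics/w3.png');h=cv2.cvtColor(im,cv2.COLOR_BGR2HSV)
m=((h[:,:,2]>190)&(h[:,:,1]>50)).astype(np.uint8);m[:,:240]=0;m[:,320:]=0
n,l,st,ce=cv2.connectedComponentsWithStats(m);i=1+np.argmax(st[1:,4]);print(st[i])
r=cv2.minAreaRect(np.argwhere(l==i)[:,::-1].astype(np.float32));b=cv2.boxPoints(r)
W=np.array([onz(c,p,178) for p in b]);print(W.tolist(),W.mean(0))
L=sorted([(W[i]+W[(i+1)%4])/2 for i in range(4)],key=lambda q:q[1]);d=L[3]-L[0];print(L,np.hypot(*d[:2]),'normal yaw',np.arctan2(d[1],d[0])-np.pi/2)
```

```text
[ 268   78   27  240 3191]
[[459.3, 269.8, 178.0], [469.6, 448.2, 178.0], [479.2, 447.7, 178.0], [470.8, 269.1, 178.0]] [469.725 358.7   178.   ]
[array([465.05, 269.45, 178.  ]), array([475. , 358.4, 178. ]), array([464.45, 359.  , 178.  ]), array([474.4 , 447.95, 178.  ])] 178.74471320853095 normal yaw -0.05233312410052493
```

```bash
python3 go.py 469.7 358.7 316 -0.052 0
```

```text
t 4.25 pos [468.6 361.6 459.5] delta [ -3.3   1.1 143.5] rv [-0.001 -0.003  0.064] j [0.46 0.44 1.18 0.   1.52 0.45] g 0.998 0.0 f [-0.8  5.4 -0.6]
```

```bash
python3 steer.py '{"x": [-3, -3, -3, -3], "y": [1, 1, 1, 1], "z": [50, 80, 80, 80], "rx": [0, 0, 0, 0], "ry": [0, 0, 0, 0], "rz": [0.06, 0.06, 0.06, 0.06]}'; python3 go.py 469.7 358.7 316 -0.052 0
```

```text
time_s: 4.65
eef_pos: [472.5, 351.1, 381.2]
ee_rot: [0.0, 0.726, 0.688, 0.001]
force: [-0.5, -0.1, 1.0]
grip_width: 0.997
grip_force: 0.0
t 4.65 pos [472.5 351.1 381.2] delta [ 7.4 -3.3 65.2] rv [ 0.001 -0.001 -0.002] j [0.44 0.47 1.33 0.   1.34 0.49] g 0.997 0.0 f [-0.5 -0.1  1. ]
```

```bash
python3 steer.py '{"x": [7.5, 7.5, 7.5, 7.5, 7.5], "y": [-3.3, -3.3, -3.3, -3.3, -3.3], "z": [30, 65, 65, 65, 65], "rx": [0, 0, 0, 0, 0], "ry": [0, 0, 0, 0, 0], "rz": [0, 0, 0, 0, 0]}'; python3 go.py 469.7 358.7 316 -0.052 0
```

```text
time_s: 5.15
eef_pos: [470.5, 358.4, 317.7]
ee_rot: [0.001, 0.726, 0.687, 0.002]
force: [-0.2, 0.9, -0.1]
grip_width: 1.0
grip_force: 0.0
t 5.15 pos [470.5 358.4 317.7] delta [ 0.2 -0.8  1.7] rv [ 0.004 -0.002 -0.003] j [ 0.45  0.53  1.41 -0.    1.2   0.51] g 1.0 0.0 f [-0.2  0.9 -0.1]
```

Close the gripper.

```bash
for i in 1 2; do python3 steer.py '{"x": [0, 0, 0, 0, 0, 0], "y": [0, 0, 0, 0, 0, 0], "z": [1, 1, 1, 1, 1, 1], "rx": [0, 0, 0, 0, 0, 0], "ry": [0, 0, 0, 0, 0, 0], "rz": [0, 0, 0, 0, 0, 0]}' 0.0 60 | tail -4; done; python3 steer.py '{"x": [0, 0, 0, 0], "y": [0, 0, 0, 0], "z": [0, 0, 0, 0], "rx": [0, 0, 0, 0], "ry": [0, 0, 0, 0], "rz": [0, 0, 0, 0]}';python3 go.py 469.7 358.7 316 -0.052 0
```

```text
ee_rot: [0.0, 0.726, 0.687, 0.0]
force: [0.3, 1.3, 1.1]
grip_width: 0.108
grip_force: 58.9
ee_rot: [0.0, 0.726, 0.687, 0.001]
force: [-1.3, -1.0, 7.8]
grip_width: 0.106
grip_force: 60.0
time_s: 6.75
eef_pos: [470.2, 358.3, 313.9]
ee_rot: [0.0, 0.726, 0.687, 0.001]
force: [-1.8, -0.5, 7.8]
grip_width: 0.106
grip_force: 60.0
t 6.75 pos [470.2 358.3 313.9] delta [ 0.4 -0.5 -2.1] rv [ 0.002 -0.001 -0.003] j [ 0.45  0.54  1.41 -0.    1.19  0.51] g 0.106 60.0 f [-1.8 -0.5  7.8]
```

```bash
python3 steer.py '{"x": [0, 0, 0, 0, 0, 0, 0, 0], "y": [0, 0, 0, 0, 0, 0, 0, 0], "z": [-10, -25, -40, -55, -70, -85, -95, -100], "rx": [0, 0, 0, 0, 0, 0, 0, 0], "ry": [0, 0, 0, 0, 0, 0, 0, 0], "rz": [0, 0, 0, 0, 0, 0, 0, 0]}'
cat > sh.py <<'E'
# target of TCP with shield: args standoff(-x), raise
import sys,subprocess,numpy as np
off,up=map(float,sys.argv[1:3]);L=305.9;t=np.radians(20);th=-0.022
x=-92-49.6+L*np.sin(t)-off;z=1.7+L*np.cos(t)+up
print(subprocess.run(['python3','go.py',*map(str,(638.2+x*np.cos(th),-46+x*np.sin(th),z,th,t))],capture_output=True,text=True).stdout)
E
python3 sh.py 45 40
```

```text
time_s: 7.55
eef_pos: [470.0, 358.3, 413.5]
ee_rot: [0.0, 0.726, 0.687, 0.0]
force: [-1.2, -0.2, -1.8]
grip_width: 0.11
grip_force: 58.7
t 7.55 pos [470.  358.3 413.5] delta [-397.1  108.2   84.3] rv [ 0.35  -0.006 -0.033] j [0.45 0.45 1.27 0.   1.41 0.51] g 0.11 58.7 f [-1.2 -0.2 -1.8]
```

```bash
python3 steer.py '{"x": [-30, -70, -110, -150, -190, -225, -255, -280], "y": [10, 20, 30, 40, 55, 65, 75, 80], "z": [0, 0, 0, 0, 10, 20, 30, 40], "rx": [0.05, 0.1, 0.15, 0.2, 0.25, 0.3, 0.35, 0.35], "ry": [0, 0, 0, 0, 0, 0, 0, -0.006], "rz": [0, 0, 0, 0, -0.01, -0.02, -0.03, -0.033]}'; python3 sh.py 45 40
```

```text
time_s: 8.35
eef_pos: [535.0, 72.4, 371.7]
ee_rot: [-0.125, 0.704, 0.688, -0.123]
force: [0.5, -0.2, -2.9]
grip_width: 0.111
grip_force: 58.7
t 8.35 pos [535.   72.4 371.7] delta [-116.    37.1   31.7] rv [-0.003 -0.    -0.001] j [-0.08  0.44  1.42 -0.02  1.63 -0.05] g 0.111 58.7 f [ 0.5 -0.2 -2.9]
```

```bash
python3 steer.py '{"x": [-25, -55, -80, -100, -112, -116, -116, -116], "y": [8, 18, 26, 33, 36, 37, 37, 37], "z": [8, 16, 24, 32, 32, 32, 32, 32], "rx": [0, 0, 0, 0, 0, 0, 0, 0], "ry": [0, 0, 0, 0, 0, 0, 0, 0], "rz": [0, 0, 0, 0, 0, 0, 0, 0]}'; python3 sh.py 25 8
```

```text
time_s: 9.15
eef_pos: [555.8, -41.4, 330.4]
ee_rot: [-0.124, 0.704, 0.689, -0.122]
force: [-0.5, 0.3, -2.7]
grip_width: 0.111
grip_force: 58.7
t 9.15 pos [555.8 -41.4 330.4] delta [-2.8 30.7 24.2] rv [-0.     0.     0.001] j [-0.27  0.51  1.42 -0.09  1.55 -0.23] g 0.111 58.7 f [-0.5  0.3 -2.7]
```

```bash
python3 steer.py '{"x": [-1, -2, -3, -3, -3, -3], "y": [8, 16, 24, 31, 31, 31], "z": [6, 12, 18, 24, 24, 24], "rx": [0, 0, 0, 0, 0, 0], "ry": [0, 0, 0, 0, 0, 0], "rz": [0, 0, 0, 0, 0, 0]}'; python3 sh.py 8 3
python3 - <<'E'
from h import *
cv2.imwrite('pics/s2.png',np.hstack([cv2.resize(camrig.capture('side')[120:300,180:370,::-1],None,fx=2,fy=2,interpolation=2),cv2.resize(camrig.capture('scene')[120:300,200:390,::-1],None,fx=2,fy=2,interpolation=2)]))
E
```

```text
time_s: 9.75
eef_pos: [576.7, -45.7, 296.5]
ee_rot: [-0.125, 0.704, 0.689, -0.122]
force: [-0.8, 1.3, -2.5]
grip_width: 0.108
grip_force: 58.8
t 9.75 pos [576.7 -45.7 296.5] delta [ 1.  17.  -1.6] rv [-0.002  0.     0.   ] j [-0.27  0.59  1.38 -0.08  1.51 -0.23] g 0.108 58.8 f [-0.8  1.3 -2.5]
```

View pics/s2.png

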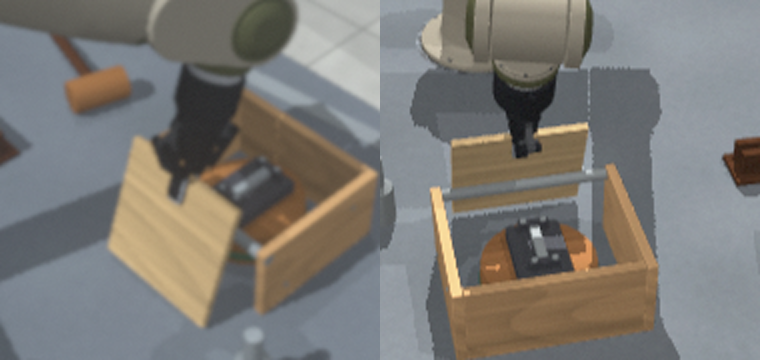

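The shield hangs tilted and centred just in front of the crossbar, with the fingers clear of it.

```bash
python3 steer.py '{"x": [1, 1, 1, 1, 1, 1], "y": [5, 10, 15, 18, 20, 20], "z": [-1, -1, -1, -1, -1, -1], "rx": [0, 0, 0, 0, 0, 0], "ry": [0, 0, 0, 0, 0, 0], "rz": [0, 0, 0, 0, 0, 0]}' | grep -E "eef|force"; python3 steer.py '{"x": [0, 0, 0], "y": [2, 3, 3], "z": [0.7, 1, 1], "rx": [0, 0, 0], "ry": [0, 0, 0], "rz": [0, 0, 0]}' | grep -E "eef|force"; python3 sh.py 0 0
```

```text
eef_pos: [595.9, -45.1, 290.7]
force: [-1.0, 1.0, -3.0]
grip_force: 58.8
eef_pos: [598.2, -45.1, 289.0]
force: [0.1, 0.3, -1.2]
grip_force: 59.0
t 10.75 pos [598.2 -45.1 289. ] delta [ 0.   2.8 -1.2] rv [-0.001  0.     0.   ] j [-0.26  0.64  1.31 -0.08  1.53 -0.22] g 0.107 59.0 f [ 0.1  0.3 -1.2]
```

```bash
for i in 1 2; do python3 steer.py '{"x": [0, 0, 0], "y": [1.9, 1.9, 1.9], "z": [-0.5, -0.5, -0.5], "rx": [0, 0, 0], "ry": [0, 0, 0], "rz": [0, 0, 0]}' | grep -E "eef|force"; done; python3 sh.py 0 0
```

```text
eef_pos: [600.2, -45.2, 288.9]
force: [-0.5, -0.2, 0.7]
grip_force: 59.1
eef_pos: [602.1, -45.2, 288.7]
force: [-2.5, 0.3, 2.1]
grip_force: 59.4
t 11.35 pos [602.1 -45.2 288.7] delta [ 0.  -1.  -0.1] rv [-0.002  0.     0.   ] j [-0.26  0.65  1.3  -0.08  1.53 -0.22] g 0.113 59.4 f [-2.5  0.3  2.1]
```

```bash
python3 steer.py '{"x": [0, 0, 0], "y": [0.8, 0.8, 0.8], "z": [0.5, 0.5, 0.5], "rx": [0, 0, 0], "ry": [0, 0, 0], "rz": [0, 0, 0]}' | grep -E "eef|force"; python3 steer.py '{"x": [0, 0, 0, 0], "y": [0, 0, 0, 0], "z": [0, 0, 0, 0], "rx": [0, 0, 0, 0], "ry": [0, 0, 0, 0], "rz": [0, 0, 0, 0]}' 0.35 20| grep -E "eef|force|wid";python3 steer.py '{"x": [0, 0, 0], "y": [0, 0, 0], "z": [0, 0, 0], "rx": [0, 0, 0], "ry": [0, 0, 0], "rz": [0, 0, 0]}' | grep -E "eef|force|wid"
```

```text
eef_pos: [602.6, -45.2, 288.5]
force: [-3.7, -0.1, 7.3]
grip_force: 60.0
eef_pos: [602.8, -45.3, 287.7]
force: [-0.3, -0.1, -0.1]
grip_width: 0.354
grip_force: 0.0
eef_pos: [602.7, -45.3, 287.8]
force: [0.5, 0.4, -0.5]
grip_width: 0.348
grip_force: 0.0
```

```bash
python3 steer.py '{"x": [0, 0, 0, 0, 0, 0, 0, 0], "y": [0, 0, 0, 0, 0, 0, 0, 0], "z": [-10, -25, -45, -70, -100, -130, -150, -150], "rx": [0, 0, 0, 0, 0, 0, 0, 0], "ry": [0, 0, 0, 0, 0, 0, 0, 0], "rz": [0, 0, 0, 0, 0, 0, 0, 0]}'| grep -E "time|eef|force|wid"; python3 go.py 500 -200 460 -0.022 0
python3 - <<'E'
from h import *
cv2.imwrite('pics/s3.png',np.hstack([cv2.resize(camrig.capture('side')[120:300,180:370,::-1],None,fx=2,fy=2,interpolation=2),cv2.resize(camrig.capture('scene')[120:300,200:390,::-1],None,fx=2,fy=2,interpolation=2)]))
E
```

```text
time_s: 13.15
eef_pos: [654.4, -46.3, 431.7]
force: [-0.0, 0.3, 0.3]
grip_width: 0.351
grip_force: 0.0
t 13.15 pos [654.4 -46.3 431.7] delta [-157.1 -151.6   24.6] rv [-0.345  0.001  0.   ] j [-0.24  0.68  0.88 -0.08  1.92 -0.23] g 0.351 0.0 f [-0.   0.3  0.3]
```

View pics/s3.png

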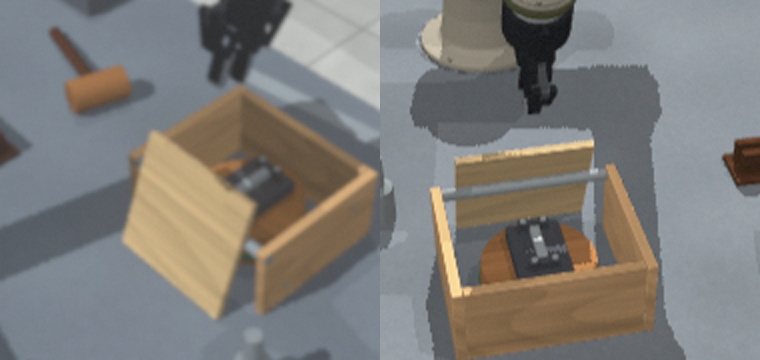

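```bash
python3 go.py 528.7 -363.4 380 -0.353 0
```

```text
t 13.25 pos [654.  -46.3 428.1] delta [-319.7  -94.8   85.9] rv [-0.347  0.058  0.328] j [-0.24  0.68  0.89 -0.08  1.92 -0.23] g 0.349 0.0 f [ 0.  -0.6 -1. ]
```

```bash
python3 steer.py '{"x": [-40, -80, -120, -165, -210, -255, -290, -320], "y": [-20, -40, -60, -75, -85, -90, -95, -95], "z": [-5, 0, 10, 30, 45, 60, 70, 86], "rx": [-0.1, -0.2, -0.3, -0.347, -0.347, -0.347, -0.347, -0.347], "ry": [0.02, 0.03, 0.05, 0.058, 0.058, 0.058, 0.058, 0.058], "rz": [0.1, 0.2, 0.3, 0.328, 0.328, 0.328, 0.328, 0.328]}' 0.7 | grep -E "eef|force|wid"; python3 steer.py '{"x": [0, 0, 0], "y": [0, 0, 0], "z": [0, 0, 0], "rx": [0, 0, 0], "ry": [0, 0, 0], "rz": [0, 0, 0]}' | grep -E "eef|force|wid";python3 go.py 528.7 -363.4 290 -0.353 0
```

```text
eef_pos: [527.2, -365.5, 379.5]
force: [0.3, 0.1, 0.1]
grip_width: 0.698
grip_force: 0.0
eef_pos: [528.8, -362.7, 380.6]
force: [0.5, 1.3, 0.0]
grip_width: 0.704
grip_force: 0.0
t 14.35 pos [ 528.8 -362.7  380.6] delta [-0.7  0.2 90.6] rv [ 0.    -0.     0.001] j [-0.78  0.59  1.14  0.    1.41 -0.43] g 0.704 0.0 f [0.5 1.3 0. ]
```

```bash
python3 steer.py '{"x": [-0.5, -0.5, -0.5, -0.5, -0.5, -0.5, -0.5, -0.5], "y": [0, 0, 0, 0, 0, 0, 0, 0], "z": [20, 50, 80, 110, 130, 145, 145, 145], "rx": [0, 0, 0, 0, 0, 0, 0, 0], "ry": [0, 0, 0, 0, 0, 0, 0, 0], "rz": [0, 0, 0, 0, 0, 0, 0, 0]}' | grep -E "eef|force|wid"; for i in 1 2; do python3 steer.py '{"x": [0, 0, 0, 0, 0], "y": [0, 0, 0, 0, 0], "z": [0, 0, 0, 0, 0], "rx": [0, 0, 0, 0, 0], "ry": [0, 0, 0, 0, 0], "rz": [0, 0, 0, 0, 0]}' 0.0 110| grep -E "eef|force|wid"; done;python3 go.py 528.7 -363.4 235 -0.353 0
```

```text
eef_pos: [528.8, -364.0, 236.6]
force: [-0.5, -0.0, 1.2]
grip_width: 0.699
grip_force: 0.0
eef_pos: [528.6, -364.3, 236.7]
force: [0.5, 0.8, 6.7]
grip_width: 0.24
grip_force: 107.7
eef_pos: [528.6, -364.3, 236.7]
force: [0.2, 0.7, 6.5]
grip_width: 0.244
grip_force: 107.7
t 16.15 pos [ 528.6 -364.3  236.7] delta [ 0.9 -0.2  1.7] rv [ 0.002  0.001 -0.   ] j [-0.79  0.73  1.3   0.    1.11 -0.43] g 0.244 107.7 f [0.2 0.7 6.5]
```

```bash
python3 steer.py '{"x": [0, 0, 0, 0, 0, 0, 0, 0], "y": [0, 0, 0, 0, 0, 0, 0, 0], "z": [-10, -30, -55, -85, -115, -145, -170, -185], "rx": [0, 0, 0, 0, 0, 0, 0, 0], "ry": [0, 0, 0, 0, 0, 0, 0, 0], "rz": [0, 0, 0, 0, 0, 0, 0, 0]}' | grep -E "eef|force|wid"; python3 steer.py '{"x": [0, 0], "y": [0, 0], "z": [0, 0], "rx": [0, 0], "ry": [0, 0], "rz": [0, 0]}'| grep -E "eef|force|wid";python3 go.py 638.2 -46 420 -0.022 0
```

```text
eef_pos: [528.1, -364.0, 422.1]
force: [-0.4, 0.5, -6.9]
grip_width: 0.243
grip_force: 108.7
eef_pos: [528.2, -364.1, 419.1]
force: [0.3, -0.9, -8.3]
grip_width: 0.241
grip_force: 108.6
t 17.15 pos [ 528.2 -364.1  419.1] delta [336.5  -6.8  -0.6] rv [-0.002 -0.001 -0.331] j [-0.79  0.57  1.07 -0.    1.5  -0.43] g 0.241 108.6 f [ 0.3 -0.9 -8.3]
```

```bash
python3 steer.py '{"x": [15, 45, 80, 120, 160, 200, 235, 265], "y": [0, -1, -2, -3, -4, -5, -6, -7], "z": [0, 0, 0, 0, 0, 0, 0, 0], "rx": [0, 0, 0, 0, 0, 0, 0, 0], "ry": [0, 0, 0, 0, 0, 0, 0, 0], "rz": [-0.02, -0.06, -0.1, -0.14, -0.18, -0.22, -0.26, -0.3]}' | grep -E "eef|force|wid"; python3 go.py 638.2 -46 420 -0.022 0
```

```text
eef_pos: [613.7, -110.3, 419.1]
force: [0.7, -1.3, -7.3]
grip_width: 0.245
grip_force: 108.3
t 17.95 pos [ 613.7 -110.3  419.1] delta [65.5 21.3 -0.9] rv [-0.002 -0.001 -0.027] j [-0.37  0.53  1.14  0.    1.47 -0.32] g 0.245 108.3 f [ 0.7 -1.3 -7.3]
```

```bash
python3 steer.py '{"x": [25, 45, 58, 65, 65, 65, 65], "y": [8, 15, 19, 21, 21, 21, 21], "z": [0, 0, 0, 0, 0, 0, 0], "rx": [0, 0, 0, 0, 0, 0, 0], "ry": [0, 0, 0, 0, 0, 0, 0], "rz": [-0.01, -0.02, -0.027, -0.027, -0.027, -0.027, -0.027]}' | grep -E "eef|force|wid"; python3 go.py 638.2 -46 350 -0.022 0
```

```text
eef_pos: [637.6, -50.2, 420.5]
force: [0.1, -0.2, -7.1]
grip_width: 0.243
grip_force: 108.1
t 18.65 pos [637.6 -50.2 420.5] delta [ 4.2  0.5 70.5] rv [-0.     0.    -0.005] j [-0.26  0.57  1.08 -0.    1.49 -0.23] g 0.243 108.1 f [ 0.1 -0.2 -7.1]
```

```bash
python3 steer.py '{"x": [2, 4, 4, 4, 4, 4, 4, 4], "y": [0, 0.5, 0.5, 0.5, 0.5, 0.5, 0.5, 0.5], "z": [10, 25, 40, 55, 66, 70, 70, 70], "rx": [0, 0, 0, 0, 0, 0, 0, 0], "ry": [0, 0, 0, 0, 0, 0, 0, 0], "rz": [-0.005, -0.005, -0.005, -0.005, -0.005, -0.005, -0.005, -0.005]}' | grep -E "eef|force|wid"; python3 go.py 638.2 -46 326.7 -0.022 0
python3 - <<'E'
from h import *
import pickle
for n in('scene','side','wrist'):
    c=camrig.calibration(n);cv2.imwrite(f'pics/f_{n}.png',camrig.capture(n)[:,:,::-1]);pickle.dump(c,open(f'f_{n}.pkl','wb'))
for n in('scene','side'):
    c=pickle.load(open(f'f_{n}.pkl','rb'));im=cv2.imread(f'pics/f_{n}.png');g=cv2.cvtColor(im,cv2.COLOR_BGR2GRAY)
    p=proj(c,(638.2,-46,140));print(n,p,proj(c,(638.2,-46,113)),proj(c,(638.2,-46,168)),proj(c,(638.2,-46,80)))
    u,v=p.round().astype(int)
    for r in range(v-18,v+26,4): print(r,u-20,g[r,u-20:u+21].tolist())
E
```

```text
eef_pos: [638.5, -45.4, 351.2]
force: [0.3, 0.4, -7.6]
grip_width: 0.239
grip_force: 108.1
t 19.45 pos [638.5 -45.4 351.2] delta [-0.6 -0.3 24.5] rv [0.001 0.    0.001] j [-0.25  0.61  1.19 -0.    1.34 -0.23] g 0.239 108.1 f [ 0.3  0.4 -7.6]
scene [278.6 221.5] [278.7 229.9] [278.5 212.6] [278.8 239.8]
204 259 [105, 107, 108, 107, 107, 106, 106, 106, 108, 108, 105, 106, 105, 105, 89, 71, 108, 88, 33, 29, 30, 27, 27, 28, 28, 54, 72, 73, 93, 112, 111, 111, 108, 107, 108, 108, 106, 108, 107, 108, 106]
208 259 [109, 109, 110, 109, 109, 107, 109, 106, 106, 106, 105, 107, 107, 107, 104, 107, 109, 102, 83, 29, 30, 22, 35, 32, 39, 107, 124, 127, 131, 114, 130, 130, 130, 135, 137, 136, 133, 135, 134, 133, 134]
212 259 [128, 134, 135, 136, 134, 133, 133, 132, 131, 118, 118, 113, 114, 112, 112, 111, 102, 100, 84, 28, 27, 24, 26, 26, 36, 108, 124, 128, 125, 127, 119, 103, 99, 102, 98, 102, 104, 101, 104, 102, 101]
216 259 [100, 101, 101, 97, 100, 99, 103, 103, 106, 106, 107, 118, 112, 114, 113, 112, 114, 108, 110, 110, 108, 110, 124, 131, 131, 134, 135, 133, 129, 126, 121, 118, 102, 106, 108, 10
[... 2785 characters left out ...]
 115, 121, 124, 121, 115, 101, 85, 75, 72, 76, 79, 81, 85, 86, 92, 96, 99, 102, 102, 94, 81, 71, 77, 87, 96, 94, 88, 83, 81, 81, 83, 84]
207 285 [131, 127, 123, 114, 106, 99, 94, 91, 88, 80, 77, 74, 77, 80, 81, 80, 72, 73, 72, 79, 91, 99, 106, 110, 112, 110, 109, 106, 100, 88, 74, 60, 58, 62, 62, 65, 69, 74, 80, 81, 84]
211 285 [171, 164, 145, 123, 109, 108, 106, 106, 102, 94, 81, 74, 72, 77, 82, 92, 103, 106, 105, 101, 103, 102, 101, 99, 92, 84, 75, 70, 69, 66, 64, 63, 61, 62, 63, 63, 63, 65, 65, 65, 66]
215 285 [174, 174, 174, 172, 167, 154, 137, 119, 108, 106, 107, 108, 111, 112, 110, 107, 103, 98, 93, 85, 77, 71, 68, 64, 64, 63, 64, 67, 67, 67, 66, 66, 66, 65, 63, 65, 63, 61, 60, 61, 64]
```

```bash
python3 steer.py '{"x": [-0.5, -0.5, -0.5, -0.5, -0.5, -0.5, -0.5], "y": [-0.3, -0.3, -0.3, -0.3, -0.3, -0.3, -0.3], "z": [4, 10, 16, 21, 24, 24.5, 24.5], "rx": [0, 0, 0, 0, 0, 0, 0], "ry": [0, 0, 0, 0, 0, 0, 0], "rz": [0, 0, 0, 0, 0, 0, 0]}' | grep -E "eef|force|wid"; python3 steer.py '{"x": [0, 0, 0, 0, 0], "y": [0, 0, 0, 0, 0], "z": [0, 0, 0, 0, 0], "rx": [0, 0, 0, 0, 0], "ry": [0, 0, 0, 0, 0], "rz": [0, 0, 0, 0, 0]}'| grep -E "eef|force|wid";python3 go.py 638.2 -46 326.7 -0.022 0
python3 - <<'E'
from h import *
import pickle
c=camrig.calibration('scene');im=camrig.capture('scene')[:,:,::-1].copy();g=cv2.cvtColor(im,cv2.COLOR_BGR2GRAY)
print(proj(c,(648.2,-46,90)),proj(c,(648.2,-46,115)),proj(c,(648.2,-46,80)),proj(c,(648.2,-71,90)),proj(c,(648.2,-21,90)))
for r in range(228,250): print(r,g[r,264:298].tolist())
# shield still leaning: top edge in scene vs expected
for y in(-90,90):
    th=-.022;x=-92+8.5;P=(638.2+x+y*.022,-46+y-x*.022*-1,161.4);print('shield top exp',proj(c,P)*1)
h=cv2.cvtColor(im,cv2.COLOR_BGR2HSV);m=((h[:,:,0]>10)&(h[:,:,0]<28)&(h[:,:,1]>60)).astype(np.uint8);m[:140]=0;m[230:]=0;m[:,:200]=0;m[:,350:]=0
n,l,st,ce=cv2.connectedComponentsWithStats(m)
for s in st[1:]:
    if s[4]>100: print(s)
E
```

```text
eef_pos: [638.2, -45.8, 326.0]
force: [0.3, -0.4, -7.4]
grip_width: 0.244
grip_force: 108.2
eef_pos: [638.1, -45.8, 326.1]
force: [0.6, 0.2, -7.0]
grip_width: 0.242
grip_force: 108.2
t 20.8 pos [638.1 -45.8 326.1] delta [-0.2  0.1 -0.6] rv [0.    0.    0.001] j [-0.25  0.63  1.22 -0.    1.29 -0.23] g 0.242 108.2 f [ 0.6  0.2 -7. ]
[279.7 239.4] [279.6 231.8] [279.7 242.4] [269.9 241. ] [289.4 237.8]
228 [112, 113, 111, 111, 110, 101, 104, 108, 101, 100, 100, 102, 103, 102, 99, 101, 102, 99, 100, 100, 101, 101, 99, 101, 101, 99, 100, 90, 97, 98, 98, 101, 105, 104]
229 [111, 108, 107, 103, 105, 102, 102, 104, 98, 96, 97, 100, 104, 102, 103, 102, 101, 101, 100, 99, 101, 101, 98, 100, 103, 100, 100, 98, 104, 104, 103, 96, 96, 96]
230 [101, 99, 96, 93, 92, 100, 105, 104, 98, 97, 98, 101, 100, 100, 101, 103, 101, 101, 100, 100, 102, 102, 101, 100, 99, 100, 99, 95, 94, 94, 96, 90, 91, 89]
231 [93, 91, 90, 89, 81, 96, 105, 106, 97, 98, 99, 102, 102, 102, 103, 102, 103, 102, 100, 101, 100, 101, 102, 100, 104, 101, 97, 91, 90, 91, 90, 89, 88, 89]
232 [82, 78, 81, 83, 77, 95, 108, 106, 98, 100,
[... 2121 characters left out ...]
, 131, 132, 131, 129, 113, 62, 59, 61, 71, 70, 61, 61, 62, 63, 63, 80, 102, 106, 104]
247 [87, 63, 54, 58, 55, 60, 61, 61, 62, 60, 56, 60, 58, 56, 95, 127, 131, 130, 129, 113, 65, 65, 96, 110, 109, 76, 55, 62, 58, 62, 71, 106, 104, 106]
248 [90, 68, 52, 57, 60, 63, 63, 60, 58, 59, 62, 62, 83, 93, 96, 107, 105, 101, 96, 81, 66, 63, 111, 130, 119, 77, 59, 62, 60, 60, 65, 88, 102, 103]
249 [87, 80, 47, 63, 57, 62, 63, 61, 58, 61, 62, 76, 118, 122, 119, 75, 71, 64, 63, 63, 62, 63, 88, 106, 96, 69, 64, 62, 62, 61, 63, 75, 102, 102]
shield top exp [235.5 199.4]
shield top exp [304.8 190.3]
[287 190  20  17 258]
[238 195  35  19 497]
[312 202  17  28 305]
[285 211  18  16 176]
[238 215  36  15 368]
```

```bash
python3 -c "
from rig import ctrl, camrig
print(ctrl.finish_job())"
```

```text
the job is handed in; nothing more can be done
None
```

The job is handed in at about 21 s: the shield leans at about 20°, centred to within about 2 mm, and the arm holds the square-shanked striker upright about 1 cm above the middle of the test bar, its foot square across the bar and nothing else moved (that last point not re-checked in a final picture).

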